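# Load the hand press with the strap that fits its die

## Task

Look at the grooved die standing under the hand press, take from the rack the one metal strap whose width fits its groove, and lay it flat in the groove with its rounded end fully home against the stop at the back. Let go of it and then push the press lever all the way down. Leave the other straps in the rack and everything else on the bench where it is.

Things in the scene. Friction and masses are not known exactly. Their poses are not given: they have to be found in the camera images.
- strap_narrow: aluminium strap 18 mm wide (the three: 18, 30, 42), 170 long, 10 thick, 0.08 kg. One end is fully rounded, the other square with a dark dot. Origin: centre of the underside; x points along it to the rounded tip at +85 mm (square end at -85), z up. Starts flat in the rack, square half under its roof, rounded half sticking out.
- strap_medium: aluminium strap 30 mm wide (the three: 18, 30, 42), 170 long, 10 thick, 0.14 kg. One end is fully rounded, the other square with a dark dot. Origin: centre of the underside; x points along it to the rounded tip at +85 mm (square end at -85), z up. Starts flat in the rack, square half under its roof, rounded half sticking out.
- strap_wide: aluminium strap 42 mm wide (the three: 18, 30, 42), 170 long, 10 thick, 0.19 kg. One end is fully rounded, the other square with a dark dot. Origin: centre of the underside; x points along it to the rounded tip at +85 mm (square end at -85), z up. Starts flat in the rack, square half under its roof, rounded half sticking out.
- die_narrow: fixed steel die for the 18 mm strap: block x -55 to +70 mm, 78 wide, floor 20 mm above the bench; groove along x 22 mm wide, 8 deep between shoulders from x -25 to +60 (open flat floor in front of it), stop wall 14 mm high at x = +60. Origin on the bench. One die stands in the press (same origin and axes); the others are parked on its right.
- die_medium: fixed steel die for the 30 mm strap: block x -55 to +70 mm, 78 wide, floor 20 mm above the bench; groove along x 34 mm wide, 8 deep between shoulders from x -25 to +60 (open flat floor in front of it), stop wall 14 mm high at x = +60. Origin on the bench. One die stands in the press (same origin and axes); the others are parked on its right.
- die_wide: fixed steel die for the 42 mm strap: block x -55 to +70 mm, 78 wide, floor 20 mm above the bench; groove along x 46 mm wide, 8 deep between shoulders from x -25 to +60 (open flat floor in front of it), stop wall 14 mm high at x = +60. Origin on the bench. One die stands in the press (same origin and axes); the others are parked on its right.
- press: fixed green gantry press over a die; posts y 52 to 76 mm either side, 50 deep; crossbeam x -20 to +20, 100 to 150 mm high, cap to 170. Round ram, 16 mm thick, on the origin's axis; its foot is over 45 mm high with lever up, about 31.5 down (just above a strap in the die). Origin on the bench under the ram; x from the open front (robot side) to the back, along the groove; z up.
- press_seat (a point): point on the groove's centre line at the foot of the stop wall of the die in the press, on the die floor (20 mm above the bench, 60 mm behind the ram's axis). The rounded tip of a fully home strap, at its underside, is here. Axes as the press.
- lever (a joint): press lever on its right (-y), pointing forward (-x), hinged about the press's y axis at press x = 0, y = -122 mm, 135 mm above the bench. Value in rad: 0 = fully up, 0.6 rad above level; 0.6 = fully down, level, at its end stop. Starts at 0 to 0.1, stays where left, takes 3 to 5 N at the crossbar and drives the ram down.
- lever_grip (a point): centre of the lever's black crossbar: round, 20 mm thick, 60 long, along the press's y axis, 140 mm from the hinge. Pushed from above it goes down and forward in an arc: fully up it is 116 mm in front of the hinge axis and 214 mm above the bench, fully down 140 mm in front and 135 mm above.
- rack: fixed wooden stock rack, 280 mm wide in y: floor 12 mm thick, x -30 to +95; roof x 0 to +98, 50 to 58 mm high; closed at back and sides. Origin on the bench under the roof's front edge; -x is its open front. Straps lie 78 mm apart in any order, rounded ends out to -x, overhanging the floor. The bench between rack and press is clear for laying a strap down.
- battery: tool battery, 75 x 70 x 61 mm, far side of the bench; loose bystander, leave where it is.
- radio: hand radio standing, 36 x 58 x 120 mm with a stub aerial to 180 mm; loose bystander, leave where it is.
- tape: tape measure, 68 x 36 x 62 mm, near the robot, in front of the press to the right; loose bystander, leave where it is.
- hammer: hammer lying on the far side; loose bystander, leave where it is.
- disc: flat cutting disc, 115 mm across, 6 mm thick, lying near the robot on the right; loose bystander, leave where it is.
- brush: brush with a wooden handle, lying near the robot on the left; loose bystander, leave where it is.
Not all that is in view belongs to the job. What is shaped like the die_narrow but blue or orange is not meant.

How it is judged (in metres and radians):
On the way, in this order (a step that is already met when the one before it is completed fails the run):
1. the strap that fits the die in the press lies flat and home in its groove, rounded end at the stop, released, with the lever still up (((horizontal distance between die_narrow and press below 0.02 m and x of press_seat in the frame of strap_narrow between 0.078 and 0.093 m and y of press_seat in the frame of strap_narrow between -0.006 and 0.006 m and z of press_seat in the frame of strap_narrow between -0.004 and 0.004 m and angle between the x axis of strap_narrow and the x axis of press, either way round below 0.06 rad and angle between the z axis of strap_narrow and the z axis of press, either way round below 0.06 rad and contact force between the fingers and strap_narrow below 0.1 N and distance of each of strap_medium, strap_wide from where it was at the start of the episode below 0.04 m) or (horizontal distance between die_medium and press below 0.02 m and x of press_seat in the frame of strap_medium between 0.078 and 0.093 m and y of press_seat in the frame of strap_medium between -0.006 and 0.006 m and z of press_seat in the frame of strap_medium between -0.004 and 0.004 m and angle between the x axis of strap_medium and the x axis of press, either way round below 0.06 rad and angle between the z axis of strap_medium and the z axis of press, either way round below 0.06 rad and contact force between the fingers and strap_medium below 0.1 N and distance of each of strap_narrow, strap_wide from where it was at the start of the episode below 0.04 m) or (horizontal distance between die_wide and press below 0.02 m and x of press_seat in the frame of strap_wide between 0.078 and 0.093 m and y of press_seat in the frame of strap_wide between -0.006 and 0.006 m and z of press_seat in the frame of strap_wide between -0.004 and 0.004 m and angle between the x axis of strap_wide and the x axis of press, either way round below 0.06 rad and angle between the z axis of strap_wide and the z axis of press, either way round below 0.06 rad and contact force between the fingers and strap_wide below 0.1 N and distance of each of strap_narrow, strap_medium from where it was at the start of the episode below 0.04 m)) and value of joint lever below 0.25 rad), for 0.2 s.
2. the lever is pushed fully down (value of joint lever above 0.52 rad), for 0.1 s.
At the end, for the whole second after the job is handed in: The strap that fits the die in the press lies flat in its groove, rounded tip within 7 mm of the stop, centred within 6 mm, aligned within 0.06 rad, released, at rest; the lever is down (over 0.52 of 0.6 rad); the other straps have moved less than 40 mm (((horizontal distance between die_narrow and press below 0.02 m and x of press_seat in the frame of strap_narrow between 0.078 and 0.093 m and y of press_seat in the frame of strap_narrow between -0.006 and 0.006 m and z of press_seat in the frame of strap_narrow between -0.004 and 0.004 m and angle between the x axis of strap_narrow and the x axis of press, either way round below 0.06 rad and angle between the z axis of strap_narrow and the z axis of press, either way round below 0.06 rad and contact force between the fingers and strap_narrow below 0.1 N and distance of each of strap_medium, strap_wide from where it was at the start of the episode below 0.04 m) or (horizontal distance between die_medium and press below 0.02 m and x of press_seat in the frame of strap_medium between 0.078 and 0.093 m and y of press_seat in the frame of strap_medium between -0.006 and 0.006 m and z of press_seat in the frame of strap_medium between -0.004 and 0.004 m and angle between the x axis of strap_medium and the x axis of press, either way round below 0.06 rad and angle between the z axis of strap_medium and the z axis of press, either way round below 0.06 rad and contact force between the fingers and strap_medium below 0.1 N and distance of each of strap_narrow, strap_wide from where it was at the start of the episode below 0.04 m) or (horizontal distance between die_wide and press below 0.02 m and x of press_seat in the frame of strap_wide between 0.078 and 0.093 m and y of press_seat in the frame of strap_wide between -0.006 and 0.006 m and z of press_seat in the frame of strap_wide between -0.004 and 0.004 m and angle between the x axis of strap_wide and the x axis of press, either way round below 0.06 rad and angle between the z axis of strap_wide and the z axis of press, either way round below 0.06 rad and contact force between the fingers and strap_wide below 0.1 N and distance of each of strap_narrow, strap_medium from where it was at the start of the episode below 0.04 m)) and value of joint lever above 0.52 rad and linear speed of each of strap_narrow, strap_medium, strap_wide below 0.01 m/s); the robot touches nothing.
It fails at once if a bystander is pushed more than 40 mm from its place (distance of any of battery, radio, tape, hammer, disc, brush from where it was at the start of the episode above 0.04 m).
It also fails if it takes over 64 s, if anything falls off the work surface, if the arm or the gripper's body presses on something with over 40 N, if the wrist force passes 120 N, or if a joint passes its speed limit or range.

## Robot

A 6-joint arm with a two-finger parallel gripper is mounted at the origin on the work surface. World frame = base frame: x ahead of the robot, y to its left, z up, the work surface at z = 0. Lengths are in m, angles in degrees, forces in N, time in s.
With the tool pointing down it reaches from about 0.325 to 0.9 m from the base axis. Payload 6.1 kg.
Tool frame: the origin (TCP) lies midway between the tips of the shut fingers; the grasp point (between the pads) lies 19 mm behind it; z points along the fingers, y is the direction in which the jaws open and shut (so a half turn about z gives the same grasp; the last joint's range is limited). The gripper opens to 85 mm and grips with 20 to 120 N. Pads are 22 mm wide; open, the fingers measure 114 mm over their backs; the gripper's body (76 mm by 85 mm) begins 54 mm behind the grasp point. The pads swing forward as they close: fully open they stand 13 mm farther back than shut.
Start: joints at [-74.376, 12.628, 87.462, -0, 79.91, -7.225], TCP at [0.243, -0.576, 0.231] pointing down, gripper open.
Joint ranges: [-170.65, 170.65], [-52.31, 119.04], [5.05, 147.46], [-71.25, 251.25], [11.57, 151.72], [-153.62, 153.62]. Speed limits (degrees/s): [147.25, 147.25, 172.46, 180, 180, 180].

## Interface

Orientations are given as a 3x3 rotation matrix whose columns are the frame's x, y, z axes.
In Python, from cell import arm gives the robot as it stands.
- The arm moves only by the shell command python3 -m crank 'ROWS' [OPENING] [FORCE]. ROWS is JSON, a list of rows, each a list of 6 numbers: the shift along the tool's x, y, z scaled (see below), then the turn, a rotation vector about the tool's x, y, z scaled (see below). A call has 1 to 10 rows; each row is the pose to reach, as a shift and turn from the pose commanded when the call began, along the tool's axes at that moment; what a row does not reach only later rows make up. The controller multiplies each number of a shift by 0.25 m and each number of a turn by 90 degrees. A row lasts 1/8 s, in which the tool goes at most 62.5 mm and 10.7 degrees, less where a joint would pass 70% of its speed; a pose out of reach is approached as far as the arm can. A call with a number of a shift or a turn outside -1 to 1 is refused whole. A call with a gripper value outside its range is refused whole. OPENING is the opening in per cent of the stroke, from 0 (shut) to 100 (fully open), set as the call begins (- or left out, the last holds). The fingers move at their own pace and stop on an object; FORCE is the grip in N (left out, the last holds). Time passes only in rows, so rows that repeat a pose let the fingers close. It gives the time, the measured TCP pose, the force and the opening at its end, in the units of the state.
- arm.state(): the state, without advancing time (a new reading comes with each control period).
- arm.get_image(name): name is "side" or "top" or "wrist"; returns a dict with "frame" (400x640x3 uint8, blue, green, red), "fx", "fy", "cx", "cy" (pixels), "xyz" and "orientation" of the camera in the world. Camera axes: x right, y up, looking along -z (the intrinsics and any distortion apply to the point x, -y, -z); pixel columns grow to the right and rows downward; lengths in m; the calibration is good to about 2 mm. The wrist camera is an equidistant fisheye: a pixel r from the principal point sees the ray r / f radians off the axis. A picture is of the moment at which its call begins. There is no depth.
- arm.close_job(): hands the job in, once; it reports no verdict.
The state is a dict: "t": time; "q": joint angles; "joint_vel": joint speeds; "effort": joint torques, N m; "position": TCP position; "orientation": TCP orientation; "wrist_force": force on the tool from outside, world axes, zero at the start; "ft_torque": the same for the moment, N m; "opening": finger opening in m.
Only numpy, scipy, OpenCV 4.12 (cv2) and the standard library are available. Lean on these libraries where they do the work, as an engineer would, in place of code of your own. Each camera call takes 0.05 s, during which the arm holds its last target. There are 200 camera calls.

## Working session

There is one attempt and no reset: what is moved stays moved. The work goes in short steps, Python scripts to look and compute and a shell command to move; the robot and the scene stay as the last step left them, time stands still between calls to the robot, and variables do not carry over. Pictures are saved under pics/ and viewed, about 8 in all and at most 12, crops included, and the job is handed in when it is done.

```bash
mkdir -p pics; ls; cat > h.py <<'E'
import numpy as np, cv2, pickle
from cell import arm
def grab(n,tag):
    d=arm.get_image(n); pickle.dump(d,open(f'pics/{tag}.pkl','wb')); cv2.imwrite(f'pics/{tag}.png',d['frame']); return d
def load(tag): return pickle.load(open(f'pics/{tag}.pkl','rb'))
def ray(d,u,v):
    x=(u-d['cx'])/d['fx']; y=(v-d['cy'])/d['fy']
    if d.get('fish'):
        r=np.hypot(x,y); s=np.sin(r)/r if r>1e-9 else 1; c=np.array([x*s,-y*s,-np.cos(r)])
    else: c=np.array([x,-y,-1.])
    return np.array(d['xyz']),np.array(d['orientation'])@c
def onz(d,u,v,z):
    o,r=ray(d,u,v); return o+r*(z-o[2])/r[2]
def proj(d,p):
    c=np.array(d['orientation']).T@(np.array(p)-np.array(d['xyz'])); x,y,z=c[0],-c[1],-c[2]
    if d.get('fish'):
        r=np.hypot(x,y); t=np.arctan2(r,z); x,y=x/r*t,y/r*t
    else: x,y=x/z,y/z
    return np.array([d['fx']*x+d['cx'],d['fy']*y+d['cy']])
E
python3 - <<'E'
from h import *
for n in('top','side','wrist'):
    d=grab(n,n+'0'); print(n,{k:(np.round(v,3).tolist() if k!='frame' else v.shape) for k,v in d.items()})
print(arm.state())
a=[cv2.imread(f'pics/{n}0.png') for n in('top','side')]
E
```

```text
pics
top {'frame': (400, 640, 3), 'fx': 508.397, 'fy': 508.397, 'cx': 316.726, 'cy': 211.357, 'xyz': [0.165, -0.114, 1.491], 'orientation': [[0.047, 0.97, -0.24], [-0.999, 0.045, -0.014], [-0.003, 0.241, 0.971]]}
side {'frame': (400, 640, 3), 'fx': 456.922, 'fy': 456.922, 'cx': 318.019, 'cy': 204.472, 'xyz': [-0.153, -1.032, 1.19], 'orientation': [[0.844, 0.359, -0.4], [-0.537, 0.587, -0.606], [0.017, 0.726, 0.688]]}
wrist {'frame': (400, 640, 3), 'fx': 309.707, 'fy': 309.707, 'cx': 325.783, 'cy': 200.26, 'xyz': [0.315, -0.544, 0.373], 'orientation': [[0.388, 0.876, 0.286], [-0.921, 0.37, 0.12], [-0.001, -0.31, 0.951]]}
{'t': 0.15, 'q': array([-7.43759676e+01,  1.26664161e+01,  8.75135646e+01,  8.78974031e-05,
        7.99102485e+01, -7.22477001e+00]), 'joint_vel': array([-0.05565147, -0.13527251, -0.20777541,  0.08036614,  0.00801876,
       -0.08182269]), 'effort': array([-2.26093052e-04, -4.97485900e+01, -3.89903998e+01, -4.07619727e-04,
        7.14433307e-03,  2.73516241e-05]), 'position': array([ 0.24255415, -0.57548274,  0.23040735]), 'orientation': array([[ 9.21532893e-01,  3.88300075e-01, -4.22675742e-04],
       [ 3.88300254e-01, -9.21531666e-01,  1.51701457e-03],
       [ 1.99547792e-04, -1.56210393e-03, -9.99998760e-01]]), 'wrist_force': array([ 0.26585297,  0.32992868, -0.04302034]), 'ft_torque': array([ 0.05631789, -0.04258363,  0.00499128]), 'opening': 0.08567101921041173}
```

View pics/top0.png

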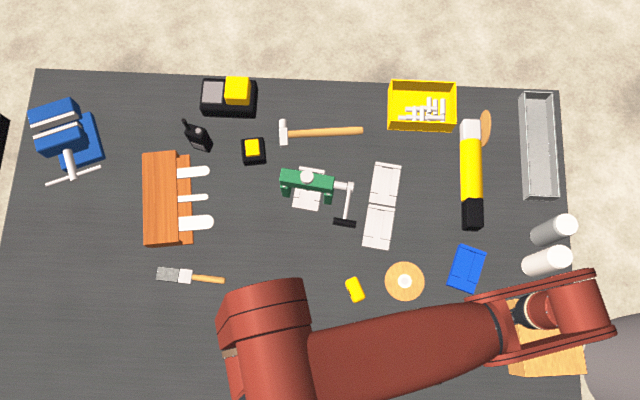

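View pics/side0.png

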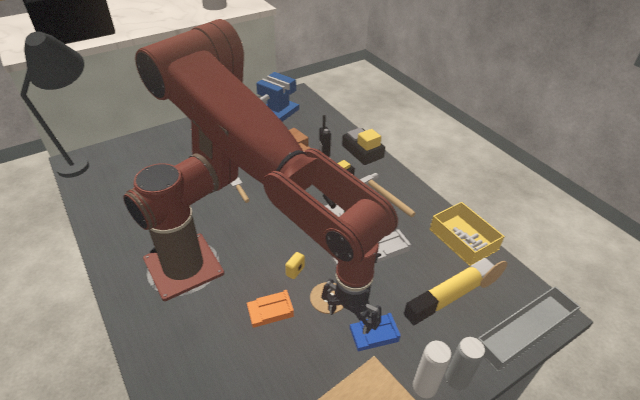

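Top view: the rack is at (168,197), opening to the right. Its straps stick out at about (195,172), (193,198) and (197,222). The green press is at (307,181) with a grey die at (306,199). The parked grey dies are at (384,185) and (379,227), and the blue decoy is at (467,268). The lever crossbar is at (345,222). In the side view the arm hides the press. I'll enlarge the press and rack.

```bash
python3 - <<'E'
from h import *
f=load('top0')['frame']
a=cv2.resize(f[155:255,270:410],None,fx=5.5,fy=5.5,interpolation=cv2.INTER_CUBIC)
cv2.imwrite('pics/crop1.png',a)
d=load('top0')
for p in [(193,172),(193,198),(197,222)]: print(onz(d,*p,.022))
m=(cv2.cvtColor(f,cv2.COLOR_BGR2HSV)); 
w=((m[...,1]<40)&(m[...,2]>150)).astype('uint8')
n,l,s,c=cv2.connectedComponentsWithStats(w)
for i in range(1,n):
    if s[i,4]>60 and s[i,1]>80: print(s[i],c[i].round(1), np.round(onz(d,*c[i],.02),3))
E
```

```text
[0.63469581 0.28845624 0.022     ]
[0.55311243 0.27979915 0.022     ]
[0.48018469 0.26015194 0.022     ]
[202  82  21  21 397] [212.2  91.8] [0.904 0.256 0.02 ]
[ 518   91   42  109 3649] [538.1 146.6] [ 0.766 -0.763  0.02 ]
[398  97  47  25 559] [426.2 111.4] [ 0.868 -0.42   0.02 ]
[ 30 111  45  17 180] [ 52. 119.] [0.788 0.748 0.02 ]
[279 118   9  28 218] [282.6 132.3] [0.777 0.025 0.02 ]
[459 118  22  22 409] [469.8 128.5] [ 0.816 -0.555  0.02 ]
[ 32 122  46  17 182] [ 54.3 130. ] [0.752 0.735 0.02 ]
[ 45 149  56  37 415] [ 70.7 169.6] [0.626 0.662 0.02 ]
[ 362  161   40   90 2376] [381.4 205.7] [ 0.556 -0.285  0.02 ]
[177 165  33  13 326] [192.9 171.3] [0.637 0.29  0.02 ]
[299 166  26  18 260] [308.8 173.3] [ 0.648 -0.063  0.02 ]
[  0 176  14  44 201] [  5.3 198.2] [0.527 0.844 0.02 ]
[334 181  20  38 282] [344.9 193.4] [ 0.589 -0.175  0.02 ]
[292 188  30  24 539] [306.  199.2] [ 0.566 -0.059  0.02 ]
[178 193  31   9 197] [193.2 197.3] [0.556 0.28  0.02 ]
[178 214  36  17 494] [195.7 222.2] [0.48  0.264 0.02 ]
[156 267  37  17 477] [174.2 274.6] [0.322 0.31  0.02 ]
[398 274  14  14 149] [404.3 280.7] [ 0.336 -0.355  0.02 ]
[ 581  334   59   66 3145] [612.9 368.2] [ 0.121 -0.932  0.02 ]
```

View pics/crop1.png

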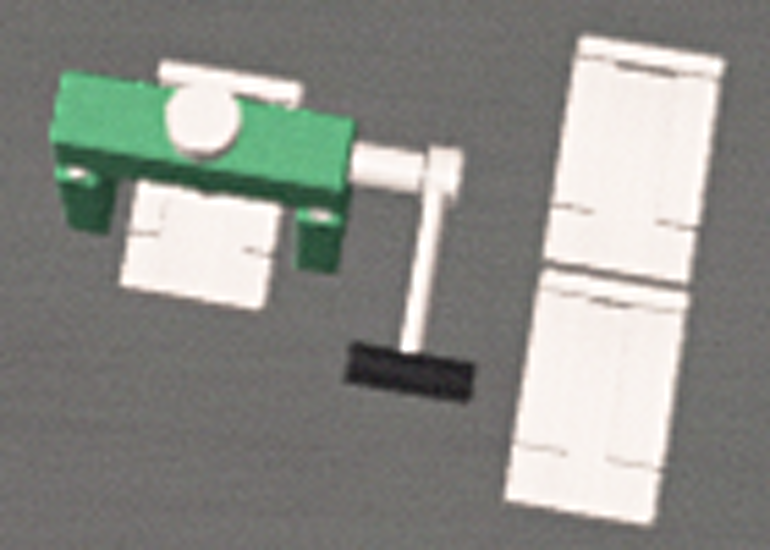

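Groove measurement: the gap between the shoulder ends of the die in the press (crop x 160–243, block about 145 wide for 78 mm) is about 45 mm, so it is the wide die. The parked ones read about 35 mm (medium) and 22 mm (narrow). The candidate straps in the top view have visible widths of 13 px at (193,172), 9 px at (193,198) and 17 px at (197,222). The last is the 42 mm strap, so it is the one meant. Next I'll get coarse poses, then a closer wrist view.

```bash
python3 - <<'E'
from h import *
d=load('top0');f=d['frame']
m=(cv2.cvtColor(f,cv2.COLOR_BGR2HSV)); 
w=((m[...,1]<40)&(m[...,2]>150)).astype('uint8')
n,l,s,c=cv2.connectedComponentsWithStats(w)
def comp(u,v,z,name):
    ys,xs=np.where(l==l[v,u]); P=np.array([onz(d,x,y,z)[:2] for x,y in zip(xs,ys)],'float32')
    r=cv2.minAreaRect(P*1000); b=cv2.boxPoints(r)/1000; print(name,np.round(r[0],1),np.round(r[1],1),round(r[2],2));return b
comp(195,222,.022,'wide');comp(193,197,.022,'narrow');comp(193,171,.022,'med')
comp(306,199,.022,'die front');comp(381,205,.028,'parked')
# rack roof: brown
br=((m[...,0]>3)&(m[...,0]<20)&(m[...,1]>100)).astype('uint8'); br[:,:130]=0;br[:,215:]=0;br[:140]=0;br[255:]=0
P=np.array([onz(d,x,y,.058)[:2] for y,x in zip(*np.where(br))],'float32');r=cv2.minAreaRect(P*1000);print('rack',r,cv2.boxPoints(r).round(0).tolist())
bl=(m[...,2]<40).astype('uint8');bl[:,:330]=0;bl[:,358:]=0;bl[:214]=0;bl[230:]=0
ys,xs=np.where(bl);print('bar',xs.mean(),ys.mean(),len(xs),onz(d,xs.mean(),ys.mean(),.21))
print('corners die press (crop coords)')
for p in [(122,287),(266,308),(300,88),(160,68)]: print(onz(d,270+p[0]/5.5-.4,155+p[1]/5.5-.4,.028 if p[1]<200 else .02))
E
```

```text
wide [480.1 264.6] [ 46.  103.8] 5.92
narrow [556.1 280.1] [22. 90.] 6.15
med [637.1 288.8] [34.2 98. ] 8.69
die front [565.1 -58.8] [82.2 61.6] 82.82
parked [ 557.5 -284.7] [ 82.9 266.8] 82.57
rack ((557.282958984375, 329.6268005371094), (315.18548583984375, 183.20408630371094), 7.435800075531006) [[389.0, 400.0], [413.0, 218.0], [725.0, 259.0], [702.0, 441.0]]
bar 343.6666666666667 222.63888888888889 36 [ 0.45584412 -0.1663725   0.21      ]
corners die press (crop coords)
[ 0.54022637 -0.01760377  0.02      ]
[ 0.53211335 -0.09629912  0.02      ]
[ 0.65555118 -0.10926692  0.028     ]
[ 0.66356145 -0.03170248  0.028     ]
```

```bash
cat > go.py <<'E'
import sys; from h import *; from scipy.spatial.transform import Rotation as R
# usage: go.py x y z yaw  (tool down, tool-x yaw in deg)-> row numbers
s=arm.state(); x,y,z,yaw=map(float,sys.argv[1:5]); Rc=s['orientation']
a=np.radians(yaw); Rt=np.array([[np.cos(a),np.sin(a),0],[np.sin(a),-np.cos(a),0],[0,0,-1]])
print('t',s['t'],'shift',np.round(Rc.T@(np.array([x,y,z])-s['position'])/.25,3),'turn',np.round(R.from_matrix(Rc.T@Rt).as_rotvec(degrees=True)/90,3))
E
python3 go.py .36 -.33 .32 98; python3 go.py .462 -.048 .30 173.5
```

```text
t 0.15 shift [ 0.814 -0.723 -0.357] turn [-0.001 -0.001 -0.835]
t 0.15 shift [ 1.628 -1.604 -0.276] turn [-0.000e+00 -1.000e-03 -1.674e+00]
```

```bash
python3 -m crank '[[0.1,-0.1,-0.3,0,0,-0.1],[0.8,-0.72,-0.36,0,0,-0.83],[0.8,-0.72,-0.36,0,0,-0.83],[0.8,-0.72,-0.36,0,0,-0.83],[0.8,-0.72,-0.36,0,0,-0.83],[0.8,-0.72,-0.36,0,0,-0.83],[0.8,-0.72,-0.36,0,0,-0.83],[0.8,-0.72,-0.36,0,0,-0.83],[0.8,-0.72,-0.36,0,0,-0.83]]'; python3 go.py .462 -.048 .30 173.5
```

```text
t: 1.27
position: [0.357, -0.3325, 0.3211]
orientation: [[-0.128, 0.992, -0.0], [0.992, 0.128, 0.0], [0.0, -0.0, -1.0]]
wrist_force: [0.3, -0.4, -0.5]
opening: 0.0855
t 1.275 shift [1.075 0.562 0.085] turn [ 0.    -0.    -0.846]
```

```bash
python3 -m crank '[[1,0.5,0.08,0,0,-0.85],[1,0.5,0.08,0,0,-0.85],[1,0.5,0.08,0,0,-0.85],[1,0.5,0.08,0,0,-0.85],[1,0.5,0.08,0,0,-0.85],[1,0.5,0.08,0,0,-0.85],[1,0.5,0.08,0,0,-0.85],[1,0.5,0.08,0,0,-0.85],[1,0.5,0.08,0,0,-0.85]]'; python3 - <<'E'
from h import *
d=grab('wrist','w1'); d2=grab('top','top1'); cv2.imwrite('pics/w1s.png',d['frame'])
E
```

```text
t: 2.4
position: [0.4481, -0.0684, 0.3012]
orientation: [[-0.994, 0.108, -0.0], [0.108, 0.994, 0.0], [0.0, 0.0, -1.0]]
wrist_force: [-0.2, 0.3, -0.6]
opening: 0.0854
```

View pics/w1.png

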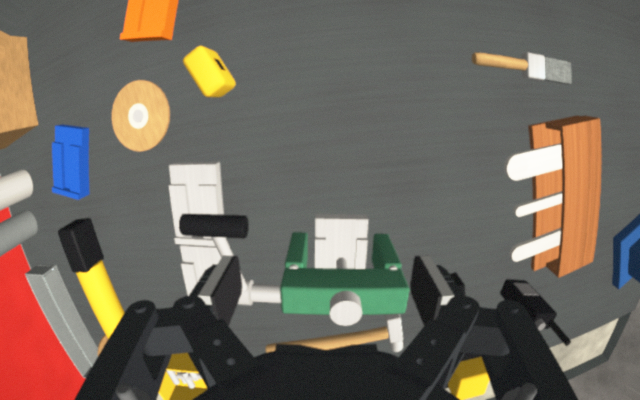

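The wrist view shows the press die at (342,243), the wide strap at (535,162), the lever bar at (213,226) and the parked dies at (197,210). I'll enlarge the die and the straps in one crop for confirmation.

```bash
python3 - <<'E'
from h import *
d=load('w1');d['fish']=1;f=d['frame']
a=cv2.resize(f[205:275,290:390],(700,490),interpolation=cv2.INTER_CUBIC)  # x7
b=cv2.resize(f[140:275,495:565],(364,702),interpolation=cv2.INTER_CUBIC)[:490]
a=np.clip(a.astype(float)-120,0,255)*1.9
cv2.imwrite('pics/crop2.png',np.hstack([a.astype('uint8')[:, :430+70],b[:, :300]]))
m=cv2.cvtColor(f,cv2.COLOR_BGR2HSV); w=((m[...,1]<45)&(m[...,2]>150)).astype('uint8')
n,l,s,c=cv2.connectedComponentsWithStats(w)
for u,v,z,nm in[(535,162,.022,'wide'),(540,205,.022,'nar'),(540,245,.022,'med'),(342,230,.02,'die')]:
    P=np.array([onz(d,x,y,z)[:2] for y,x in zip(*np.where(l==l[v,u]))],'float32')*1000
    r=cv2.minAreaRect(P);print(nm,s[l[v,u]],np.round(r[0],1),np.round(r[1],1),round(r[2],2))
E
```

```text
wide [ 506  144   57   37 1395] [477.3 273.5] [ 45.3 124.2] 7.08
nar [515 193  48  24 502] [552.5 291. ] [ 21.6 109.8] 8.08
med [511 230  50  32 717] [634.  298.6] [ 34. 118.] 8.82
die [ 314  218   55   51 2577] [577.5 -59. ] [81.4 85.1] 82.86
```

View pics/crop2.png

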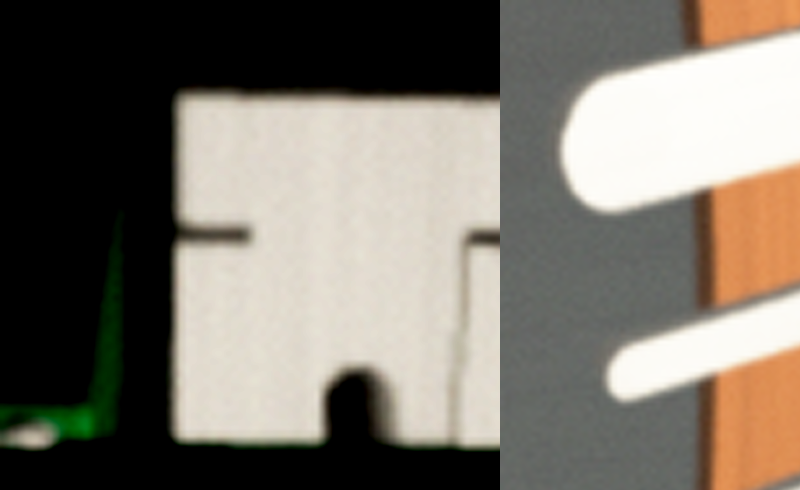

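The groove measures 31 px of about 53 px for the 78 mm block, so about 46 mm: the wide die is confirmed. The fat strap at wrist pixel (535,162) measures 42–45 mm wide, so it is confirmed too. Next I'll go above it, gripping at strap x=+47.

```bash
python3 go.py .480 .252 .10 97.2
```

```text
t 2.5 shift [0.01  1.288 0.805] turn [-0.    -0.     0.852]
```

```bash
python3 -m crank '[[0,1,0.4,0,0,0.85],[0,1,0.4,0,0,0.85],[0,1,0.4,0,0,0.85],[0,1,0.4,0,0,0.85],[0,1,0.4,0,0,0.85],[0,1,0.4,0,0,0.85],[0,1,0.4,0,0,0.85],[0,1,0.4,0,0,0.85],[0,1,0.4,0,0,0.85]]';  python3 go.py .480 .252 .07 97.2
```

```text
t: 3.62
position: [0.4741, 0.1804, 0.2013]
orientation: [[-0.131, 0.991, -0.0], [0.991, 0.131, -0.0], [0.0, -0.0, -1.0]]
wrist_force: [0.2, 0.2, -0.6]
opening: 0.0854
t 3.625 shift [0.281 0.061 0.525] turn [-0.    -0.     0.003]
```

```bash
python3 -m crank '[[0.28,0.06,0.2,0,0,0],[0.28,0.06,0.52,0,0,0],[0.28,0.06,0.52,0,0,0],[0.28,0.06,0.52,0,0,0],[0.28,0.06,0.52,0,0,0]]';  python3 go.py .480 .252 .012 97.2; python3 - <<'E'
from h import *
d=grab('wrist','w2')
E
```

```text
t: 4.25
position: [0.481, 0.2519, 0.0729]
orientation: [[-0.132, 0.991, 0.002], [0.991, 0.132, 0.001], [0.0, 0.002, -1.0]]
wrist_force: [-0.3, 0.8, 0.3]
opening: 0.0855
t 4.25 shift [ 0.001 -0.004  0.244] turn [ 0.001 -0.     0.004]
```

View pics/w2.png

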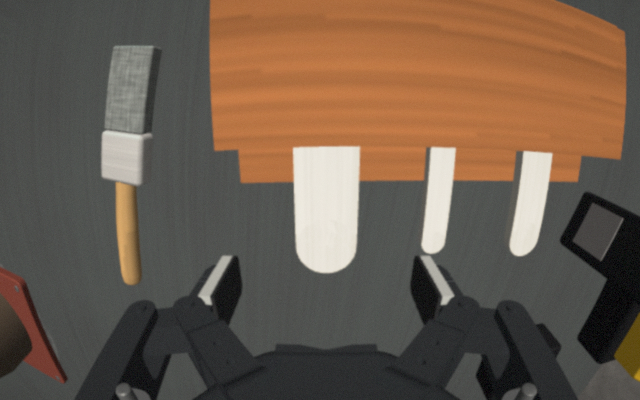

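The view shows the wide strap between the open fingers, tip at (326,273), with the neighbours at (435,252) and (525,255) clear of the right finger. I'll measure it from here.

```bash
cat > meas.py <<'E'
from h import *
def strap(tag,u,v,z,lim=None,fish=1,thr=190):
    d=load(tag);d['fish']=fish;f=d['frame'].copy()
    m=cv2.cvtColor(f,cv2.COLOR_BGR2HSV); w=((m[...,1]<60)&(m[...,2]>thr)).astype('uint8')
    if lim: w[:lim[0]]=0;w[lim[1]:]=0
    n,l,s,c=cv2.connectedComponentsWithStats(w);k=l[v,u]
    C=max(cv2.findContours((l==k).astype('uint8'),0,cv2.CHAIN_APPROX_NONE)[0],key=len)[:,0]
    P=np.array([onz(d,x,y,z)[:2] for x,y in C],'float32')*1000
    r=cv2.minAreaRect(P);print(tag,s[k],'c',np.round(r[0],1),'size',np.round(r[1],1),round(r[2],2),'box',cv2.boxPoints(r).round(1).tolist())
    return P
E
python3 - <<'E'
from meas import *
from h import *
P=strap('w2',326,220,.022,(152,400))
d=load('w2');d['fish']=1;print(onz(d,326.5,273.5,.022))
f=d['frame'];m=cv2.cvtColor(f,cv2.COLOR_BGR2HSV);w=((m[...,1]<60)&(m[...,2]>190))
M=[]
for v in range(156,240,6):
    xs=[x for x in np.where(w[v])[0] if 280<x<375]; a,b=onz(d,xs[0]-.5,v,.022),onz(d,xs[-1]+.5,v,.022);M.append([*(a+b)[:2]/2,np.hypot(*(a-b)[:2])])
M=np.array(M);p=np.polyfit(M[:,1],M[:,0],1);print('x=',p,'yaw',-90+np.degrees(np.arctan(-p[0])),'w',M[:,2].mean(),'x at .252',np.polyval(p,.252))
E
```

```text
w2 [ 293  152   67  121 7192] c [479.9 258. ] size [41.9 86.7] 7.28 box [[453.6000061035156, 298.3999938964844], [464.6000061035156, 212.39999389648438], [506.20001220703125, 217.6999969482422], [495.20001220703125, 303.70001220703125]]
[0.48632722 0.21385606 0.022     ]
x= [-0.12841859  0.51303978] yaw -82.68220803643882 w 0.041603605584790614 x at .252 0.48067829105603943
```

```bash
python3 -m crank '[[0,0,0.12,0,0,0],[0,0,0.244,0,0,0.003],[0,0,0.244,0,0,0.003],[0,0,0.244,0,0,0.003]]' 100 80; python3 -m crank '[[0,0,0,0,0,0],[0,0,0,0,0,0],[0,0,0,0,0,0],[0,0,0,0,0,0],[0,0,0,0,0,0],[0,0,0,0,0,0]]' 20 80
```

```text
t: 4.8
position: [0.4815, 0.2522, 0.0125]
orientation: [[-0.127, 0.992, 0.003], [0.992, 0.127, 0.001], [0.001, 0.003, -1.0]]
wrist_force: [0.1, -1.0, -0.6]
opening: 0.0853
t: 5.55
position: [0.4805, 0.2521, 0.0115]
orientation: [[-0.127, 0.992, 0.001], [0.992, 0.127, 0.0], [0.0, 0.001, -1.0]]
wrist_force: [-1.3, -2.0, 6.4]
opening: 0.0394
```

```bash
python3 -m crank '[[0,0,-0.012,0,0,0],[0,0,-0.024,0,0,0],[-0.05,0,-0.026,0,0,0],[-0.15,0,-0.026,0,0,0],[-0.3,0,-0.026,0,0,0],[-0.45,0,-0.03,0,0,0],[-0.5,0,-0.1,0,0,0],[-0.5,0,-0.2,0,0,0],[-0.5,0,-0.2,0,0,0]]';  python3 go.py .50 .104 .05 172.9
```

```text
t: 6.68
position: [0.4979, 0.128, 0.063]
orientation: [[-0.126, 0.992, 0.006], [0.992, 0.126, 0.001], [0.0, 0.006, -1.0]]
wrist_force: [-0.3, -0.1, -2.1]
opening: 0.0395
t 6.675 shift [-0.096 -0.004  0.052] turn [ 0.003  0.002 -0.841]
```

```bash
python3 -m crank '[[-0.05,0,0,0,0,-0.1],[-0.1,0,0.05,0.003,0.002,-0.84],[-0.1,0,0.05,0.003,0.002,-0.84],[-0.1,0,0.05,0.003,0.002,-0.84],[-0.1,0,0.05,0.003,0.002,-0.84],[-0.1,0,0.05,0.003,0.002,-0.84],[-0.1,0,0.05,0.003,0.002,-0.84],[-0.1,0,0.05,0.003,0.002,-0.84],[-0.1,0,0.05,0.003,0.002,-0.84]]';  python3 go.py .50 .104 0.001 172.9
```

```text
t: 7.8
position: [0.4984, 0.1033, 0.0474]
orientation: [[-0.992, 0.126, -0.006], [0.126, 0.992, -0.001], [0.006, -0.002, -1.0]]
wrist_force: [-0.0, -0.5, -2.1]
opening: 0.0395
t 7.8 shift [-0.007  0.004  0.186] turn [-0.001 -0.004 -0.002]
```

```bash
python3 -m crank '[[0,0,0.06,0,0,0],[0,0,0.12,0,-0.004,0],[0,0,0.16,0,-0.004,0],[0,0,0.18,0,-0.004,0],[0,0,0.182,0,-0.004,0],[0,0,0.182,0,-0.004,0]]'; python3 -m crank '[[0,0,0,0,0,0],[0,0,0,0,0,0],[0,0,0,0,0,0],[0,0,-0.1,0,0,0],[0,0,-0.35,0,0,0],[0,0,-0.35,0,0,0],[0,0,-0.35,0,0,0]]' 100; python3 go.py .388 .118 0.09 172.9
```

```text
t: 8.55
position: [0.499, 0.103, 0.0026]
orientation: [[-0.992, 0.124, 0.002], [0.124, 0.992, -0.002], [-0.002, -0.002, -1.0]]
wrist_force: [-1.1, 0.3, -2.0]
opening: 0.0396
t: 9.43
position: [0.4985, 0.1032, 0.09]
orientation: [[-0.992, 0.124, 0.002], [0.124, 0.992, -0.002], [-0.002, -0.002, -1.0]]
wrist_force: [0.2, -0.3, -0.9]
opening: 0.0854
t 9.425 shift [ 0.446  0.004 -0.001] turn [-0.001  0.001 -0.   ]
```

```bash
python3 - <<'E'
from meas import *
d=grab('wrist','w3');d['fish']=1
u,v=proj(d,(.42,.113,.01)).astype(int);print(u,v)
f=d['frame'];m=cv2.cvtColor(f,cv2.COLOR_BGR2HSV);w=((m[...,1]<60)&(m[...,2]>190))
M=[];rows=[]
for r in range(0,400,4):
    xs=np.where(w[r])[0]; xs=xs[abs(xs-u)<60]
    if len(xs)>25 and np.ptp(xs)==len(xs)-1:
        a,b=onz(d,xs[0]-.5,r,.01),onz(d,xs[-1]+.5,r,.01);M.append([*(a+b)[:2]/2,np.hypot(*(a-b)[:2])]);rows.append(r)
M=np.array(M);print(rows[0],rows[-1]);print(M.round(4)[::3])
k=abs(M[:,2]-.042)<.004;p=np.polyfit(M[k,0],M[k,1],1);print('yaw',np.degrees(np.arctan(p[0])),'y at .388',np.polyval(p,.388),M[k,0].min(),M[k,0].max())
E
```

```text
324 103
36 248
[[0.3709 0.1203 0.0421]
 [0.3886 0.1181 0.0421]
 [0.3973 0.117  0.0421]
 [0.4059 0.116  0.0422]
 [0.4145 0.1145 0.0416]
 [0.423  0.1135 0.0418]
 [0.4316 0.1124 0.042 ]
 [0.4402 0.1113 0.0423]
 [0.4489 0.1106 0.0419]
 [0.4577 0.1092 0.0415]
 [0.4666 0.1081 0.0418]
 [0.4756 0.1069 0.0423]
 [0.4848 0.1054 0.042 ]
 [0.4942 0.1046 0.0418]
 [0.5039 0.1034 0.0423]
 [0.5139 0.1018 0.0422]
 [0.5242 0.1009 0.0389]]
yaw -7.295607586519313 y at .388 0.11807981418028403 0.37092906421703764 0.5242038684854429
```

View pics/w3.png

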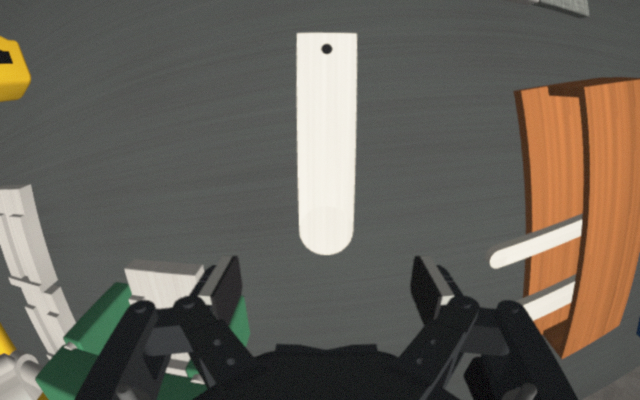

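The strap lies flat on the bench at pixels (327,33) to (326,255), yaw -7.3°, in the expected place. I'll regrip it near the square end, at strap x=-62.

```bash
python3 go.py .392 .1175 0.0005 172.7
```

```text
t 9.475 shift [0.426 0.005 0.354] turn [-0.001 -0.     0.002]
```

```bash
python3 -m crank '[[0.2,0,0,0,0,0],[0.43,0.005,0.1,0,0,0.002],[0.43,0.005,0.25,0,0,0.002],[0.43,0.005,0.35,0,0,0.002],[0.43,0.005,0.352,0,0,0.002],[0.43,0.005,0.352,0,0,0.002]]' 100 100; python3 go.py .392 .1175 0.0005 172.7; python3 -m crank '[[0,0,0,0,0,0],[0,0,0,0,0,0],[0,0,0,0,0,0],[0,0,0,0,0,0],[0,0,0,0,0,0],[0,0,0,0,0,0]]' 20 100
```

```text
t: 10.22
position: [0.3918, 0.1176, 0.0016]
orientation: [[-0.992, 0.127, -0.0], [0.127, 0.992, -0.002], [-0.0, -0.002, -1.0]]
wrist_force: [0.7, -0.3, -1.0]
opening: 0.0855
t 10.225 shift [-0.001 -0.     0.004] turn [-0.001  0.    -0.   ]
t: 10.98
position: [0.3929, 0.1177, 0.003]
orientation: [[-0.992, 0.127, 0.002], [0.127, 0.992, -0.002], [-0.002, -0.001, -1.0]]
wrist_force: [-3.1, -0.3, 11.0]
opening: 0.0385
```

```bash
python3 -m crank '[[0,0,-0.05,0,0,0],[0,0,-0.2,0,0,0],[0,0,-0.24,0,0,0],[0,0,-0.24,0,0,0]]'; python3 go.py .4054 -.0374 .06 172.9; python3 - <<'E'
from h import *
d=load('w1');d['fish']=1;f=d['frame'];g=cv2.cvtColor(f,cv2.COLOR_BGR2GRAY).astype(float)
M=[]
for r in range(222,236):
    e=np.diff(g[r,300:385]); 
    def sub(i): 
        w=np.abs(e[i-2:i+3]); return 300+(np.arange(i-2,i+3)*w).sum()/w.sum()+.5
    a,b=sub(e[2:40].argmax()+2),sub(e[40:-2].argmin()+40)
    A,B=onz(d,a,r,.02),onz(d,b,r,.02);M.append([a,b,*((A+B)/2)[:2],np.hypot(*(A-B)[:2])])
M=np.array(M);print(M.round(4)[::3]);p=np.polyfit(M[:,2],M[:,3],1);print('yaw',np.degrees(np.arctan(p[0])),'y at .55',np.polyval(p,.55))
col=g[210:226,325:360].mean(1);i=np.abs(np.diff(col)).argmax();print('front row',210+i+.5,np.diff(col).round()); print(onz(d,342,210+i+.5,.02))
# groove from crop2: left edge 248, right 466 at row 237 (crop x7 +.. )
for z in(.02,.028):
    L=onz(d,290+248/7-.5,205+236/7-.5,z);Rr=onz(d,290+467/7-.5,205+238/7-.5,z);print('groove',z,(L+Rr)/2,np.hypot(*(L-Rr)[:2]))
E
```

```text
t: 11.48
position: [0.3926, 0.1178, 0.0622]
orientation: [[-0.992, 0.127, 0.003], [0.127, 0.992, -0.002], [-0.003, -0.001, -1.0]]
wrist_force: [-0.2, 0.6, -3.2]
opening: 0.0383
t 11.475 shift [-0.13  -0.609  0.01 ] turn [-0.001  0.002 -0.002]
[[ 3.147381e+02  3.679758e+02  5.415000e-01 -5.470000e-02  7.880000e-02]
 [ 3.147093e+02  3.676270e+02  5.463000e-01 -5.540000e-02  7.860000e-02]
 [ 3.146538e+02  3.675635e+02  5.511000e-01 -5.600000e-02  7.890000e-02]
 [ 3.146797e+02  3.672519e+02  5.559000e-01 -5.660000e-02  7.870000e-02]
 [ 3.147126e+02  3.668465e+02  5.608000e-01 -5.730000e-02  7.840000e-02]]
yaw -7.450738242576293 y at .55 -0.055859611329792516
front row 218.5 [ 1.  0.  1.  4.  3.  1.  5. 29. 55. 25.  5.  0.  0.  0.  0.]
[ 0.53597551 -0.05344433  0.02      ]
groove 0.02 [ 0.56783783 -0.05839743  0.02      ] 0.04724177179383572
groove 0.028 [ 0.5640841  -0.05840217  0.028     ] 0.046349323928384825
```

```bash
python3 -m crank '[[-0.02,-0.15,0,0,0,0],[-0.07,-0.35,0,0,0,0],[-0.13,-0.61,0,0,0.002,0],[-0.13,-0.61,0,0,0.002,0],[-0.13,-0.61,0.06,0,0.002,0],[-0.13,-0.61,0.1,0,0.002,0],[-0.13,-0.61,0.1,0,0.002,0],[-0.13,-0.61,0.1,0,0.002,0]]'; python3 go.py .4051 -.0375 .03 172.7; python3 - <<'E'
from h import *
a=grab('top','top2')['frame'];b=grab('side','side2')['frame']
A=cv2.resize(a[160:260,260:360],(500,500),interpolation=cv2.INTER_CUBIC)
B=cv2.resize(b[190:310,290:410],(300,300),interpolation=cv2.INTER_CUBIC);c=np.zeros((500,800,3),'uint8');c[:,:500]=A;c[:300,500:]=B
cv2.imwrite('pics/c3.png',c)
E
```

```text
t: 12.48
position: [0.4047, -0.0368, 0.0367]
orientation: [[-0.992, 0.125, -0.003], [0.125, 0.992, -0.001], [0.002, -0.002, -1.0]]
wrist_force: [-0.4, 0.5, -1.4]
opening: 0.0381
t 12.475 shift [-0.002 -0.003  0.027] turn [-0.001 -0.002  0.001]
```

View pics/c3.png

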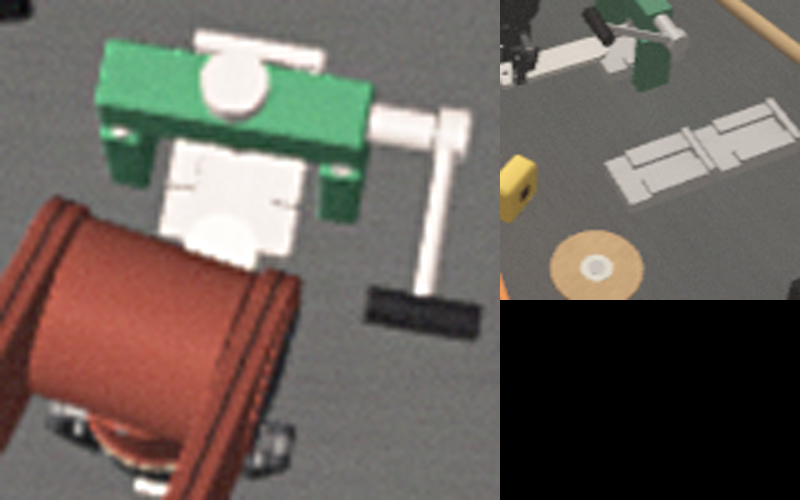

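The strap tip at crop (222,240) is over the die's front floor, between edges 160 and 298, and the lever bar at (422,312) is clear of the arm. I'll check the lateral offset numerically.

```bash
python3 - <<'E'
from h import *
d=load('top2');f=d['frame'];g=f.min(2).astype(int);print(g[204:216,290:324])
def edge(r,lo,hi,s):
    e=np.diff(cv2.GaussianBlur(g.astype('float32'),(1,1),0)[r,lo:hi])*s;i=e.argmax();w=np.clip(e[max(i-1,0):i+2],0,None);return lo+.5+(np.arange(max(i-1,0),max(i-1,0)+len(w))*w).sum()/w.sum()
E
```

```text
[[110 120 209 236 239 239 237 235 238 244 250 249 250 250 250 251 250 249
  246 241 235 234 235 237 238 236 240 241 223 143 101 109 112 110]
 [103 126 233 244 241 242 239 238 243 250 250 250 249 249 250 250 251 250
  249 246 240 237 237 237 237 236 240 242 199 129 110 111 110 110]
 [110 141 222 244 240 239 239 243 248 250 250 249 249 249 250 250 249 249
  250 251 243 237 238 237 236 237 239 243 178 117 107 112 111 114]
 [ 49  81 116 144 154 173 211 249 252 251 249 249 249 248 250 250 250 249
  249 250 247 240 235 237 239 238 238 246 179 113 104 104 106 110]
 [ 43  37  52  58  80 101 155 250 255 255 253 251 250 249 250 250 250 250
  250 251 250 242 236 239 238 240 240 244 159 105 110 107 109 110]
 [ 57  50  41  42  44  50  75 199 254 255 255 255 253 253 252 251 249 249
  250 252 253 241 234 237 240 243 246 225 142 110 105 107 109 108]
 [ 52  52  52  51  46  38  38  64 111 128 204 255 255 255 255 255 252 250
  250 253 246 186 174 203 214 235 243 195 127 104 109 108 103 107]
 [ 62  58  66  54  59  48  44  39  29  37  68 109 124 205 255 255 255 255
  255 255 246 160 106 117 118 125 143 125 103 110 115 113 113 108]
 [ 61  55  60  56  55  56  52  51  53  46  43  33  37  67 110 126 206 255
  255 255 233 140 107 104 104 107 118 113 105 106 112 111 104 110]
 [ 61  63  66  60  63  60  59  59  60  55  50  45  44  37  39  44  67 104
  131 211 174 121 106  88  80 103 108 107 112 110 114 107 115 109]
 [ 66  64  67  61  62  61  58  57  66  49  60  52  56  50  53  44  41  40
   37  65  67  67  84  55  44  49  46  86 105 105 112 112 112 113]
 [ 69  63  64  71  65  61  65  61  61  56  63  67  58  58  54  53  47  48
   45  46  35  45  59  51  46  38  29  49  44  57  97 111 112 109]]
```

```bash
python3 - <<'E'
from h import *
d=load('top2');s=np.array([.4047,-.0368]);a=-s*0
def pt(o,yaw,x,y): c,q=np.cos(np.radians(yaw)),np.sin(np.radians(yaw));return o+np.array([c*x-q*y,q*x+c*y])
S=pt(s,-7.2,62,0)if 0 else pt(s,-7.2,.062,0)
for x,y in[(.085,0),(.064,.021),(.064,-.021),(.08,.0135),(.08,-.0135)]: print('strap',x,y,proj(d,[*pt(S,-7.2,x,y),.044]).round(1))
P=np.array([.5906,-.0613])
for x,y in[(-.055,-.039),(-.055,.039),(-.03,.039),(-.03,-.039)]: print('die',x,y,proj(d,[*pt(P,-7.3,x,y),.02]).round(1))
g=d['frame'].min(2).astype(int);print(g[188:204,290:324])
E
```

```text
strap 0.085 0 [304.3 201.9]
strap 0.064 0.021 [296.  207.6]
strap 0.064 -0.021 [310.1 209.9]
strap 0.08 0.0135 [299.5 202.8]
strap 0.08 -0.0135 [308.5 204.3]
die -0.055 -0.039 [316.8 210.9]
die -0.055 0.039 [291.1 206.5]
die -0.03 0.039 [292.7 198.6]
die -0.03 -0.039 [318.3 202.9]
[[ 41  67 105 111 119 205 227 176 154 138 120 109 109  79  63  50  46  43
   43  45  46  44  45  35  46  48  46  48  48  47  41  48  57  59]
 [ 35  89 105 105 148 241 250 249 252 251 238 225 219 179 154 123  91  58
   58  58  64  50  42  43  42  46  46  45  45  48  49  48  47  51]
 [ 46  92 108 103 157 237 245 243 244 245 244 243 245 247 250 243 187 143
  145 149 156 141 115 106  96  68  61  45  50  46  43  46  45  43]
 [ 52 101 112 111 180 239 242 240 241 238 227 234 237 242 241 245 248 234
  246 252 251 250 233 221 195 160 152 141 114 104  85  52  45  46]
 [ 60 109 108 112 203 241 241 238 238 225 232 238 237 239 238 242 242 240
  242 243 244 244 244 245 246 249 251 252 236 227 173  99  77  66]
 [ 66 107 108 115 216 243 240 240 238 219 234 239 238 237 238 239 239 239
  238 239 239 238 240 240 241 242 245 2
[... 738 characters left out ...]
 105 109 212 239 241 242 241 237 237 237 237 235 236 237 239 238 240
  239 240 237 239 238 240 232 232 237 238 244 209 128 111 109 117]
 [107 105 124 235 240 240 239 237 238 237 235 236 236 238 235 238 239 237
  240 239 238 238 239 239 204 173 210 220 236 170 119 103 107 111]
 [106 105 145 235 243 238 237 237 238 235 235 238 235 237 238 239 236 237
  239 240 237 239 236 241 238 225 222 202 188 128 105 112 110 114]
 [111 106 155 235 241 239 240 240 239 234 233 238 238 240 241 240 237 238
  239 237 236 237 237 236 240 237 239 241 243 159 111 104 114 108]
 [108 113 199 237 238 241 238 235 234 236 239 244 249 249 248 249 244 242
  241 239 237 236 239 238 237 239 238 238 232 149 108 105 109 108]]
```

Within 1 mm laterally. Next: lower to just above the die floor, then slide in.

```bash
python3 -m crank '[[0,-0.003,0.02,0,-0.002,0],[0,-0.003,0.046,0,-0.002,0],[0,-0.003,0.046,0,-0.002,0],[-0.04,-0.003,0.046,0,-0.002,0],[-0.08,-0.003,0.046,0,-0.002,0],[-0.12,-0.003,0.046,0,-0.002,0],[-0.16,-0.003,0.046,0,-0.002,0],[-0.2,-0.003,0.046,0,-0.002,0],[-0.2,-0.003,0.046,0,-0.002,0]]'; python3 go.py .5043 -.0502 .0245 172.7
```

```text
t: 13.7
position: [0.4552, -0.045, 0.0255]
orientation: [[-0.992, 0.127, 0.002], [0.127, 0.992, -0.002], [-0.002, -0.002, -1.0]]
wrist_force: [0.1, -1.0, -2.2]
opening: 0.0384
t 13.7 shift [-0.197  0.004  0.004] turn [-0.001  0.001  0.   ]
```

```bash
python3 -m crank '[[-0.03,0.003,0.002,0,0,0],[-0.06,0.004,0.002,0,0,0],[-0.09,0.004,0.002,0,0,0],[-0.12,0.004,0.002,0,0,0],[-0.14,0.004,0.002,0,0,0],[-0.16,0.004,0.002,0,0,0],[-0.16,0.004,0.002,0,0,0]]'; python3 go.py .5043 -.0502 .0245 172.7
```

```text
t: 14.58
position: [0.4945, -0.049, 0.025]
orientation: [[-0.992, 0.127, 0.001], [0.127, 0.992, -0.002], [-0.002, -0.002, -1.0]]
wrist_force: [-0.2, -0.3, -1.3]
opening: 0.0383
t 14.575 shift [-0.04   0.     0.002] turn [-0.001  0.001  0.   ]
```

Free so far, with about 10 mm to go. I'll advance until it meets the stop.

```bash
python3 -m crank '[[-0.01,0,0.004,0,0,0],[-0.02,0,0.004,0,0,0],[-0.03,0,0.004,0,0,0],[-0.036,0,0.004,0,0,0],[-0.036,0,0.004,0,0,0]]'; python3 -m crank '[[-0.004,0,0,0,0,0],[-0.008,0,0,0,0,0],[-0.012,0,0,0,0,0],[-0.012,0,0,0,0,0]]'
```

```text
t: 15.2
position: [0.5033, -0.0502, 0.024]
orientation: [[-0.992, 0.127, 0.002], [0.127, 0.992, -0.002], [-0.002, -0.002, -1.0]]
wrist_force: [0.3, 0.1, -2.1]
opening: 0.0384
t: 15.7
position: [0.5061, -0.0505, 0.0239]
orientation: [[-0.992, 0.127, 0.001], [0.127, 0.992, -0.002], [-0.001, -0.002, -1.0]]
wrist_force: [1.1, 1.0, -1.7]
opening: 0.0385
```

```bash
python3 -m crank '[[-0.006,0,0,0,0,0],[-0.012,0,0,0,0,0],[-0.012,0,0,0,0,0]]'; python3 -m crank '[[-0.006,0,0,0,0,0],[-0.012,0,0,0,0,0],[-0.012,0,0,0,0,0]]'
```

```text
t: 16.08
position: [0.5062, -0.0504, 0.0231]
orientation: [[-0.992, 0.127, -0.005], [0.127, 0.992, -0.001], [0.005, -0.001, -1.0]]
wrist_force: [-10.1, 0.3, 3.3]
opening: 0.0385
t: 16.45
position: [0.5063, -0.0504, 0.023]
orientation: [[-0.992, 0.127, -0.012], [0.127, 0.992, 0.0], [0.012, -0.001, -1.0]]
wrist_force: [-21.3, 1.1, 16.3]
opening: 0.0382
```

Contact with the stop at TCP x=0.506 (predicted 0.504). I'll relax the push, release, and retreat up and back.

```bash
python3 -m crank '[[0.01,0,0,0,0,0],[0.02,0,0,0,0,0],[0.02,0,0,0,0,0]]'; python3 -m crank '[[0,0,0,0,0,0],[0,0,0,0,0,0],[0,0,0,0,0,0],[0,0,0,0,0,0],[0,0,-0.05,0,0,0],[0.05,0,-0.3,0,0,0],[0.25,0,-0.5,0,0,0],[0.4,0,-0.5,0,0,0],[0.4,0,-0.5,0,0,0]]' 100; python3 - <<'E'
from h import *
d=grab('wrist','w4');a=grab('top','top3')['frame']
A=cv2.resize(a[160:260,270:360],(360,400),interpolation=cv2.INTER_CUBIC)
cv2.imwrite('pics/c4.png',np.hstack([d['frame'][:,150:570],A]))
E
```

```text
t: 16.82
position: [0.5061, -0.0504, 0.0236]
orientation: [[-0.992, 0.127, -0.001], [0.127, 0.992, -0.001], [0.001, -0.002, -1.0]]
wrist_force: [-5.0, -0.0, 0.4]
opening: 0.0384
t: 17.95
position: [0.4064, -0.0373, 0.1502]
orientation: [[-0.992, 0.127, 0.004], [0.127, 0.992, -0.003], [-0.004, -0.002, -1.0]]
wrist_force: [0.0, 0.6, 0.2]
opening: 0.0854
```

View pics/c4.png

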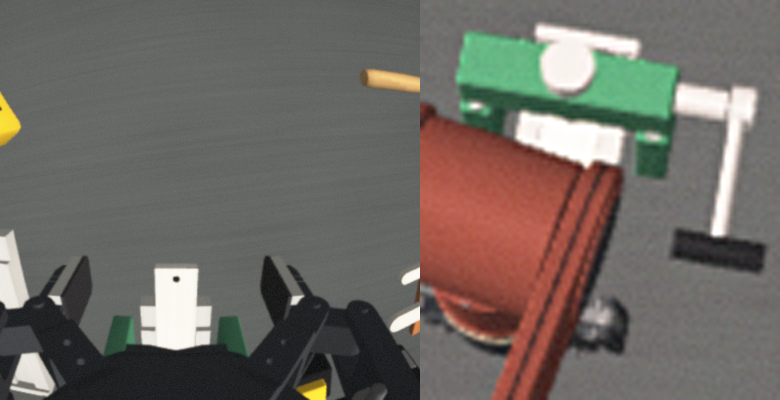

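The strap lies in the groove between the shoulders, square end with its dot at wrist pixel (326,265), and the lever is still up (bar at crop (718,250)). I'll check the strap's pose and then go to the lever with shut fingers.

```bash
python3 - <<'E'
from h import *
d=load('w4');d['fish']=1;f=d['frame'];m=cv2.cvtColor(f,cv2.COLOR_BGR2HSV);w=((m[...,1]<60)&(m[...,2]>190))
M=[]
for r in range(262,304,3):
    xs=np.where(w[r])[0]; xs=xs[abs(xs-326)<40]
    if len(xs)>20:
        a,b=onz(d,xs[0]-.5,r,.03),onz(d,xs[-1]+.5,r,.03);M.append([r,*(a+b)[:2]/2,np.hypot(*(a-b)[:2])])
M=np.array(M);print(M.round(4));p=np.polyfit(M[:,1],M[:,2],1);print('yaw',np.degrees(np.arctan(p[0])))
E
python3 go.py .456 -.167 .27 172.7
```

```text
[[ 2.680e+02  4.813e-01 -4.770e-02  3.720e-02]
 [ 2.710e+02  4.850e-01 -4.670e-02  4.230e-02]
 [ 2.740e+02  4.884e-01 -4.710e-02  4.250e-02]
 [ 2.770e+02  4.920e-01 -4.750e-02  4.270e-02]
 [ 2.800e+02  4.955e-01 -4.800e-02  4.300e-02]
 [ 2.830e+02  4.991e-01 -4.900e-02  4.220e-02]
 [ 2.860e+02  5.027e-01 -4.940e-02  4.240e-02]
 [ 2.890e+02  5.064e-01 -4.990e-02  4.270e-02]
 [ 2.920e+02  5.102e-01 -5.040e-02  4.290e-02]
 [ 2.950e+02  5.140e-01 -5.090e-02  4.320e-02]
 [ 2.980e+02  5.179e-01 -5.090e-02  4.240e-02]
 [ 3.010e+02  5.218e-01 -5.140e-02  4.270e-02]]
yaw -6.8063078434496616
t 18.05 shift [-0.257 -0.489 -0.479] turn [-0.001  0.003 -0.   ]
```

```bash
python3 -m crank '[[0,0,-0.25,0,0,0],[0,0,-0.48,0,0,0],[-0.1,-0.2,-0.48,0,0,0],[-0.26,-0.49,-0.48,0,0,0],[-0.26,-0.49,-0.48,0,0,0],[-0.26,-0.49,-0.48,0,0,0],[-0.26,-0.49,-0.48,0,0,0]]' 0 60; python3 go.py .456 -.167 .23 172.7
```

```text
t: 18.92
position: [0.4563, -0.1662, 0.2685]
orientation: [[-0.992, 0.127, -0.0], [0.127, 0.992, -0.001], [0.0, -0.001, -1.0]]
wrist_force: [0.2, 1.4, -0.2]
opening: 0.0002
t 18.925 shift [ 0.001 -0.003  0.154] turn [-0. -0.  0.]
```

The strap is home: its visible width still reads 42–43 mm, its tail is at x≈0.481 (0.483 expected) and its yaw about -7°. Now I'll push the lever along its arc.

```bash
python3 -m crank '[[0.005,0,0.12,0,0,0],[0.007,0,0.2,0,0,0],[0.02,0,0.25,0,0,0],[0.035,0,0.29,0,0,0],[0.05,0,0.328,0,0,0],[0.062,0,0.37,0,0,0],[0.069,0,0.405,0,0,0],[0.073,0,0.438,0,0,0],[0.075,0,0.46,0,0,0],[0.075,0,0.48,0,0,0]]'; python3 go.py .4376 -.1647 .144 172.7
```

```text
t: 20.18
position: [0.4381, -0.1652, 0.1487]
orientation: [[-0.992, 0.127, 0.001], [0.127, 0.992, -0.002], [-0.001, -0.002, -1.0]]
wrist_force: [-0.8, -0.0, 1.5]
opening: 0.0002
t 20.175 shift [0.002 0.002 0.019] turn [-0.001  0.001 -0.   ]
```

```bash
python3 -m crank '[[0,0,0.01,0,0,0],[0,0,0.02,0,0,0],[0,0,0.025,0,0,0],[0,0,0.025,0,0,0]]'; python3 -m crank '[[0,0,0.006,0,0,0],[0,0,0.012,0,0,0],[0,0,0.012,0,0,0]]'
```

```text
t: 20.68
position: [0.4383, -0.1652, 0.1446]
orientation: [[-0.992, 0.127, 0.001], [0.127, 0.992, -0.002], [-0.002, -0.002, -1.0]]
wrist_force: [-7.2, 1.8, 13.7]
opening: -0.0001
t: 21.05
position: [0.4384, -0.1654, 0.1441]
orientation: [[-0.992, 0.127, 0.001], [0.127, 0.992, -0.003], [-0.002, -0.002, -1.0]]
wrist_force: [-15.0, 6.5, 32.4]
opening: -0.0001
```

The end stop is reached: TCP z is 0.144, where the bar top at level should be 0.145, and the force is rising. Now I'll lift off, move clear and look.

```bash
python3 -m crank '[[0,0,-0.03,0,0,0],[0,0,-0.2,0,0,0],[0,0,-0.6,0,0,0],[0.1,0.5,-0.7,0,0,0],[0.3,0.8,-0.7,0,0,0],[0.3,0.8,-0.7,0,0,0],[0.3,0.8,-0.7,0,0,0],[0.3,0.8,-0.7,0,0,0]]'; python3 - <<'E'
from h import *
d=grab('wrist','w5');a=grab('top','top4');f=d['frame']; d['fish']=1
A=cv2.resize(a['frame'][150:250,140:400],None,fx=2.2,fy=2.2,interpolation=cv2.INTER_CUBIC)
c=np.zeros((560,640,3),'uint8');c[:340]=f[60:400];c[340:,:572]=A[:220];cv2.imwrite('pics/c5.png',c)
m=cv2.cvtColor(f,cv2.COLOR_BGR2HSV)
m0=a['frame'].max(2)
for z,th in((.135,0),(.214,.6)):print('bar pred top',th,proj(a,(.4376,-.1647,z) if th==0 else (.4619,-.1678,z)))
bl=(m0<45);bl[:,:325]=0;bl[:,365:]=0;bl[:210]=0;bl[245:]=0;ys,xs=np.where(bl);print('bar seen',xs.mean(),ys.mean(),len(xs))
print(arm.state()['wrist_force'],arm.state()['position'])
E
```

```text
t: 22.05
position: [0.3889, 0.0451, 0.3154]
orientation: [[-0.992, 0.123, 0.004], [0.123, 0.992, -0.001], [-0.004, -0.001, -1.0]]
wrist_force: [1.5, 0.4, 0.1]
opening: -0.0
bar pred top 0 [341.47908083 235.21113485]
bar pred top 0.6 [344.37680408 220.03239664]
bar seen 342.2586206896552 235.5 58
[ 0.14236067 -0.7603524  -0.30143656] [0.38903362 0.04316662 0.3142871 ]
```

View pics/c5.png

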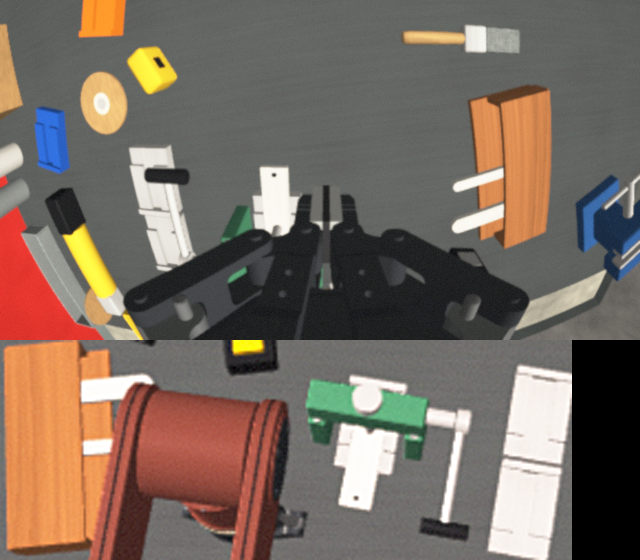

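The bar is at its level position (seen (342,235.5), predicted (341.5,235.2)). The strap lies centred in the groove, the other straps are in the rack and the arm is clear. One last tail check, then I'll hand in.

```bash
python3 - <<'E'
from h import *
d=load('top4');print('tail centre',onz(d,140+354/2.2-.3,150+169/2.2-.3,.03),'expected ~(.483,-.048)')
d=load('w5');d['fish']=1;print('wrist tail',onz(d,274,60+167,.03))
arm.close_job()
E
```

```text
tail centre [ 0.47908289 -0.04771268  0.03      ] expected ~(.483,-.048)
wrist tail [ 0.48134382 -0.04500697  0.03      ]
the job is handed in; nothing more can be done
```

I took the 42 mm strap, which fits the roughly 46 mm groove of the die in the press, and laid it in the groove with its rounded end against the stop. I then let go of it and pushed the lever down to its end stop. The job is handed in at about 22 s of the 64 s allowed; it reports no verdict.

**Strap home:** the wrist force rose to 21 N against the stop. After release, the strap measured at most about 1° off the groove and lay between the shoulders.

**Lever down:** the crossbar showed within 1 px of its fully-down position in the top view, with the fingers lifted off it.

**Everything else:** the other two straps were still in the rack and the arm was touching nothing. In the wrist view I saw no sign of a bystander having moved, but I did not measure this.

**Disagreements:**
- Contact with the stop came 2 mm beyond the predicted position.
- The square end measured at x = 0.479 m (top) and 0.481 m (wrist), against 0.483 m expected.
- The two cameras differed by about 3 mm in y. I put these down to pixel size and calibration error.

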